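# Feed the slide tray past the spring gate

### The job

Load the blue tray of microscope slides into the intake chute: with one fingertip keep the yellow paddle pressed down so that the red gate stays lifted, and meanwhile push the tray along the lane with the other fingertip, under the gate and fully home against the white end stop, without the gate touching the tray. Then let the paddle up so that the gate closes behind the tray. Do not grip or lift the tray, and leave the vial, jar and canister where they stand.

Things in the scene. Friction and masses are not known exactly. Their poses are not given: they have to be found in the camera images.
- chute: Fixed open-topped chute. Origin: on the table, under the middle of the lane, in the gate's plane. +x is the tray's travel, +y left of travel, z up. Black lane floor 10 mm above the table, x=-200 to +125 mm, 46 mm wide (y=-23 to +23). Aluminium side walls 5 mm thick, tops 26 mm (right, -y) and 32 mm (left) above the table. Outside the right wall there is only the hinge and paddle over bare table.
- stop_face (a point): Middle of the face of the white end stop at the lane's end: chute x=+125, y=0, 25 mm above the table; the stop's top is 40 mm above the table. Behind it, fixed to the chute, is a white slide scanner 190 mm long, 200 mm wide, 70 mm tall (chute x=+135 to +325 mm).
- hinge (a point): Point on the axis of the gate's hinge shaft (11 mm thick), at chute x=-75, y=-35 mm, 34 mm above the table. The shaft runs along chute x between two posts 8 mm thick, 18 mm wide, 44 mm tall at x=-201 and x=+51 mm.
- gate (a joint): Gate angle (rad) about the shaft: 0 shut (sprung), 1.35 hard stop. Bar and paddle are one part; pressing the paddle down lifts the bar across the lane. A fingertip whose side facing the shaft is 22 to 34 mm out from its axis, end 16 to 19 mm above the table, holds it at 1.1 to 1.35 rad against 2 to 4 N; the other fingertip, at that same height in the lane, pushes the tray. Let go, it shuts in under 0.5 s.
- paddle_edge (a point): Middle of the upper outer edge of the yellow paddle; moves with it; gate shut: chute x=-75, y=-74 mm, 62 mm above the table. Paddle: plate 3 mm thick, 240 mm long (chute x=-195 to +45), reaching 48 mm out from the shaft axis away from the lane; gate shut, it rises outward at 35 degrees.
- bar_tip (a point): Free end of the red-and-white gate bar, moves with it; gate shut: chute x=0, y=+9, 34 mm above the table. Bar: 5 mm thick along the lane, 14 mm tall, from the shaft 44 mm across the lane, level when shut and blocking the tray. From 0.8 rad it clears the tray; it overhangs the lane to y=-10 mm at 1.15 rad, y=-14 mm at 1.25, so a finger in mid-lane passes beside it.
- tray: Loose blue open tray holding five glass slides on edge that cannot come out. 90 mm long (its x), 43 mm wide, walls 25 mm high, slides to 30 mm; 0.15 to 0.31 kg. Origin: centre of its underside; its x lies along the lane. It starts on the lane floor, short of the gate, its front 15 to 60 mm from the gate. Fully home its origin is at chute x=+80 mm, its rear face at x=+35 mm.
- vial: Loose amber sample vial, 28 mm diameter, 58 mm tall, origin at the centre of its underside. Bystander.
- jar: Loose glass jar with black lid, 44 mm diameter, 50 mm tall, origin at the centre of its underside. Bystander.
- canister: Loose grey lens canister, 38 mm diameter, 55 mm tall, origin at the centre of its underside. Bystander.
Not all that is in view belongs to the job. What is shaped like the tray but purple or turquoise is not meant.

How it is judged:
By the outcome, as a careful person would: the job done as asked, in the order asked, and still so for the second after the job is handed in, with the robot touching nothing.
It also fails if it takes over 38 s, if anything falls off the work surface, if the arm or the gripper's body presses on something with over 40 N, if the wrist force passes 120 N, or if a joint passes its speed limit or range.

### The arm

A 7-joint arm with a two-finger parallel gripper is mounted at the origin on the work surface. World frame = base frame: x ahead of the robot, y to its left, z up, the work surface at z = 0. Lengths are in mm, angles in rad, forces in N, time in s.
With the tool pointing down it reaches from about 400 to 875 mm from the base axis. Payload 4.4 kg.
Tool frame: the origin (TCP) lies midway between the tips of the shut fingers; the grasp point (between the pads) lies 19 mm behind it; z points along the fingers, y is the direction in which the jaws open and shut (so a half turn about z gives the same grasp; the last joint's range is limited). The gripper opens to 85 mm and grips with 20 to 120 N. Pads are 22 mm wide; open, the fingers measure 114 mm over their backs; the gripper's body (76 mm by 85 mm) begins 54 mm behind the grasp point. The pads swing forward as they close: fully open they stand 13 mm farther back than shut.
Start: joints at [-1.416, 0.628, 0.038, 1.517, -0.027, 0.996, -0.02], TCP at [142.33, 634.24, 200.213] pointing down, gripper open.
Joint ranges: [-3.06, 3.06], [-0.37, 2.12], [-1.25, 1.32], [0.18, 2.47], [-1.1, 4.24], [0.23, 1.98], [-2.94, 2.94]. Speed limits (rad/s): [2.57, 2.57, 3.14, 3.14, 3.14, 3.14, 3.14].

### API

Orientations are given as [roll, pitch, yaw] about the fixed x, y, z axes, in that order (R = Rz(yaw) Ry(pitch) Rx(roll)).
In Python, from cell import * gives the robot as it stands. The module is installed in compiled form; this text tells all that it offers.
- The arm moves only by the tool move_arm, never from a script. Its argument "series" is a list of rows, each a list of 2 entries, a list of its own where there are three numbers: the shift along the tool's x, y, z in m, then the turn about the tool's z in rad. In form: [[[x, y, z], yaw], ...]. A call has 1 to 5 rows; each row is the pose to reach, as a shift and turn from the pose measured when the call began, along the tool's axes at that moment; what a row does not reach only later rows make up. A row lasts 1/8 s, in which the tool goes at most 62.5 mm and 10.7 degrees, less where a joint would pass 70% of its speed; a pose out of reach is approached as far as the arm can. A call with a gripper value outside its range is refused whole. "claw" is the opening, from 0 (shut) to 1 (fully open), set as the call begins (left out, the last holds). The fingers move at their own pace and stop on an object; the grip force is fixed at half the most. Time passes only in rows, so rows that repeat a pose let the fingers close. It gives the time, the measured TCP pose, the force and the opening at its end, in the units of the state.
- read_state(): the state, without advancing time (a new reading comes with each control period).
- get_image(name): name is "side" or "top"; returns the picture (480x640x3 uint8, blue, green, red); there is no depth.
- camera_model(name): a dict with "fov_y" (degrees; the focal length in pixels is half the picture's height over the tangent of half this angle, whatever the lens; pixels are square), "cx", "cy" (the principal point, pixels), "pose" (4x4, takes a point from camera to world coordinates). Camera axes: x right, y down, z forward; pixel columns grow to the right and rows downward; lengths in mm; the calibration is good to about 2 mm. A picture is of the moment at which its call begins. camera_model takes no time and is no camera call.
- finish_job(): hands the job in, once; it reports no verdict.
The state is a dict: "clock": time; "qpos": joint angles; "qd": joint speeds; "tau": joint torques, N m; "eef_pos": TCP position; "tool_rot": TCP orientation; "force": force on the tool from outside, world axes, zero at the start; "torque": the same for the moment, N m; "width": finger opening in mm.
Only numpy, scipy, OpenCV 4.12 (cv2) and the standard library are available. Lean on these libraries where they do the work, as an engineer would, in place of code of your own. Each camera call takes 0.05 s, during which the arm holds its last target. There are 200 camera calls.

## Working session

There is one attempt and no reset: what is moved stays moved. The work goes in short steps, Python scripts to look and compute and a tool call to move; the robot and the scene stay as the last step left them, time stands still between calls to the robot, and variables do not carry over. Pictures are saved under pics/ and viewed, about 8 in all and at most 12, crops included, and the job is handed in when it is done.

Besides the shell and the picture viewer there is one more tool, called after "Request:" as name([rows], argument=value, ...), one row to a line, values as JSON. move_arm: Moves the arm, as the interface text tells. Its arguments: {"type":"object","properties":{"series":{"type":"array"},"claw":{"type":"number"}},"required":["series"]}

```bash
mkdir -p pics; python3 - <<'E'
from cell import *
import cv2
s=read_state();print(s)
for n in("top","side"):
    cv2.imwrite(f"pics/{n}0.png",get_image(n));m=camera_model(n);print(n,m)
E
```

```text
{'clock': 0.0, 'qpos': array([-1.41579278,  0.6293498 ,  0.03843595,  1.51835969, -0.0269904 ,
        0.99630894, -0.01999788]), 'qd': array([-0.00195567,  0.00043015, -0.00142357, -0.0003257 , -0.00051117,
       -0.0009533 ,  0.00044225]), 'tau': array([-8.91570210e-06, -5.63396502e+01,  1.22627556e+00, -1.93442774e+01,
        1.10446976e-02,  1.05427866e-02, -5.62627331e-07]), 'eef_pos': array([142.18096998, 633.55787827, 199.28932109]), 'tool_rot': array([-3.13968497e+00,  2.98351358e-05,  2.92080152e+00]), 'force': array([-0.97518206, -0.17737812, -0.35108341]), 'torque': array([-0.00725201,  0.06701425,  0.03400335]), 'width': 85.40723977872267}
top {'fov_y': 54.13022364109062, 'cx': 327.55775642404274, 'cy': 235.06209300881102, 'pose': array([[ 1.61889118e-02, -9.88603059e-01,  1.49672682e-01,
         4.17406934e+02],
       [-9.99822600e-01, -1.74471092e-02, -7.09699063e-03,
         9.48629594e+01],
       [ 9.62746227e-03, -1.49531237e-01, -9.88710130e-01,
         7.28799040e+02],
       [ 0.00000000e+00,  0.00000000e+00,  0.00000000e+00,
         1.00000000e+00]])}
side {'fov_y': 52.407203956494556, 'cx': 318.3698361632171, 'cy': 245.3340303441909, 'pose': array([[-9.96789454e-01, -4.92804611e-02,  6.31048312e-02,
         4.84406591e+02],
       [-7.79238468e-02,  7.78234128e-01, -6.23120788e-01,
         5.36636035e+02],
       [-1.84026536e-02, -6.26037601e-01, -7.79575695e-01,
         6.19490849e+02],
       [ 0.00000000e+00,  0.00000000e+00,  0.00000000e+00,
         1.00000000e+00]])}
```

View pics/top0.png

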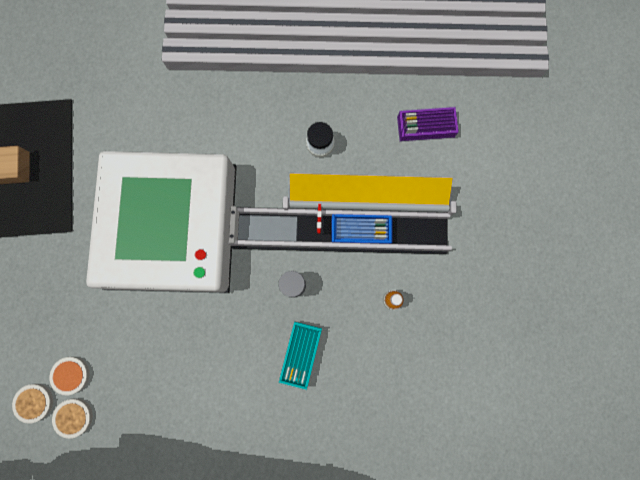

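View pics/side0.png

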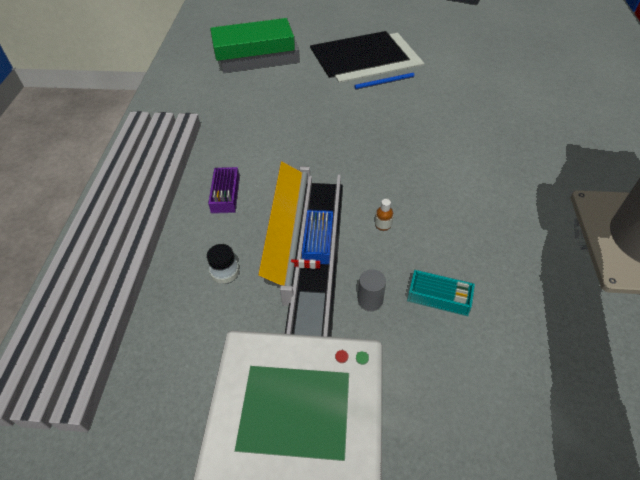

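The top view shows travel running image-left: gate bar at (319,218), tray at (362,229), paddle edge at (290–451,177), lane end at (448,232). The side view shows the same layout, with the jar, canister and vial clear of the lane ends. Next I'll measure the paddle edge, tray and bar.

```bash
cat > h.py <<'E'
from cell import *
import cv2, numpy as np
def ray(n,uv,z):
    m=camera_model(n);f=240/np.tan(np.radians(m["fov_y"]/2));P=m["pose"]
    d=P[:3,:3]@np.array([(uv[0]-m["cx"])/f,(uv[1]-m["cy"])/f,1]);o=P[:3,3]
    return (o+d*(z-o[2])/d[2])
def mask(im,lo,hi,roi=None):
    k=cv2.inRange(cv2.cvtColor(im,cv2.COLOR_BGR2HSV),lo,hi)
    if roi: z=np.zeros_like(k);x0,y0,x1,y1=roi;z[y0:y1,x0:x1]=k[y0:y1,x0:x1];k=z
    return k
def quad(k):
    c=max(cv2.findContours(k,0,2)[0],key=cv2.contourArea)
    return cv2.approxPolyDP(c,0.03*cv2.arcLength(c,True),True)[:,0]
Y=((20,120,80),(35,255,255)); B=((102,120,60),(125,255,255))
E
python3 - <<'E'
from h import *
np.set_printoptions(precision=1,suppress=True)
for n,roi in(("top",(240,150,470,260)),("side",(240,150,350,300))):
    im=cv2.imread(f"pics/{n}0.png")
    q=quad(mask(im,*Y,roi));print(n,"yellow")
    for p in q: print(p,ray(n,p,62),ray(n,p,34))
    q=quad(mask(im,*B,roi));print("blue")
    for p in q: print(p,ray(n,p,35))
    r=mask(im,(0,150,80),(8,255,255),roi);ys,xs=np.nonzero(r);print("red",xs.min(),xs.max(),ys.min(),ys.max())
    tip=(xs[ys==ys.max()].mean(),ys.max()) if n=="top" else (xs.max(),ys[xs==xs.max()].mean())
    print("tip",tip,ray(n,tip,41),ray(n,tip,34))
    w=im[150:260,240:470] if n=="top" else im[150:350,250:350]
    cv2.imwrite(f"pics/{n}c.png",cv2.resize(w,None,fx=3.4,fy=3.4,interpolation=2) if n=="top" else cv2.resize(w,None,fx=3,fy=3,interpolation=2))
for p in [(448,216),(448,248)]: print(p,ray("top",p,10),ray("top",p,30))
E
```

```text
top yellow
[290 200] [568.8 145.4  62. ] [575.2 147.5  34. ]
[448 204] [567.1 -84.3  62. ] [573.4 -91.8  34. ]
[452 178] [606.2 -91.   62. ] [614.1 -98.8  34. ]
[291 173] [609.3 145.1  62. ] [617.3 147.2  34. ]
blue
[332 214] [554.6  83.7  35. ]
[331 241] [513.6  84.6  35. ]
[392 241] [515.2  -6.5  35. ]
[391 216] [553.1  -5.1  35. ]
red 317 320 204 233
tip (np.float64(318.0), np.int64(233)) [524.4 104.1  41. ] [525.5 104.2  34. ]
side yellow
[281 161] [607.6 -89.   62. ] [ 613.8 -120.4   34. ]
[258 274] [610.1 147.9  62. ] [616.5 128.3  34. ]
[283 285] [572.7 164.   62. ] [577.2 145.3  34. ]
[301 172] [570.7 -63.7  62. ] [575.1 -93.8  34. ]
blue
[309 209] [553.   -5.6  35. ]
[302 258] [554.4  95.4  35. ]
[328 263] [514.7 102.3  35. ]
[332 211] [515.2  -3.4  35. ]
red 291 319 260 267
tip (np.int64(319), np.float64(265.0)) [527.4 111.2  41. ] [527.9 106.1  34. ]
(448, 216) [559.6 -97.8  10. ] [555.7 -92.5  30. ]
(448, 248) [509.3 -96.7  10. ] [506.7 -91.4  30. ]
```

View pics/topc.png

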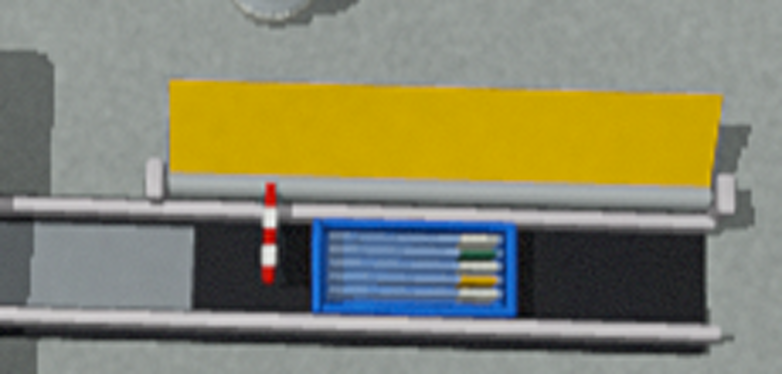

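Request:
move_arm([
  [[-0.591,-0.691,0],1.362],
  [[-0.591,-0.691,0],1.362],
  [[-0.591,-0.691,0],1.362],
  [[-0.591,-0.691,0],1.362],
  [[-0.591,-0.691,0],1.362],
], claw=0.7)

```text
clock: 0.72
eef_pos: [289.0, 356.1, 200.3]
tool_rot: [-3.141, 0.001, 1.977]
force: [1.6, -0.7, 0.4]
width: 59.9
```

Request:
move_arm([
  [[-0.593,0.048,0],0.418],
  [[-0.593,0.048,0],0.418],
  [[-0.593,0.048,0],0.418],
  [[-0.593,0.048,0],0.418],
  [[-0.593,0.048,0],0.418],
])

```text
clock: 1.35
eef_pos: [435.1, 80.2, 200.6]
tool_rot: [3.141, 0.001, 1.56]
force: [1.0, 1.3, 0.5]
width: 60.2
```

Request:
move_arm([
  [[-0.249,0.135,0],0],
  [[-0.249,0.135,0],0],
  [[-0.249,0.135,0.0],0],
  [[-0.249,0.135,0.0],0],
  [[-0.249,0.135,0.08],0],
])

```text
clock: 1.98
eef_pos: [567.7, -167.7, 146.4]
tool_rot: [3.13, 0.006, 1.556]
force: [-0.1, -0.1, -0.1]
width: 59.9
```

Request:
move_arm([
  [[0,0,0.06],0],
  [[0,0,0.12],0],
  [[0,0,0.16],0],
  [[0,0,0.18],0],
  [[0,0,0.18],0],
])

```text
clock: 2.6
eef_pos: [569.6, -169.0, -33.8]
tool_rot: [3.131, 0.006, 1.556]
force: [-0.4, 0.5, 0.5]
width: 59.7
```

```bash
python3 - <<'E'
from h import *
s=read_state();print(s['eef_pos'],s['tool_rot'],s['force'],s['qpos'],s['qd'],s['tau'])
cv2.imwrite("pics/side1.png",get_image("side"));s=read_state();print(s['clock'],s['eef_pos'],s['force'])
E
```

```text
[ 569.58862054 -168.97095472  -33.83234561] [3.13092892 0.00562047 1.55568853] [-0.39118555  0.47799615  0.49262128] [ 0.07666479  0.89660595  0.26231371  1.83995506 -0.47218526  0.45421393
  0.65552555] [-0.00705435 -0.01955767  0.01038442 -0.00666268  0.00091864 -0.00820835
 -0.00355379] [ 5.79974509e-02 -5.65255201e+01  5.19406736e+00 -8.94484520e+00
 -1.20933357e-02  3.76975047e-02  2.39365257e-02]
2.65 [ 570.17935202 -169.09827313  -33.31177325] [-0.05695868 -0.22164216  0.59516609]
```

View pics/side1.png

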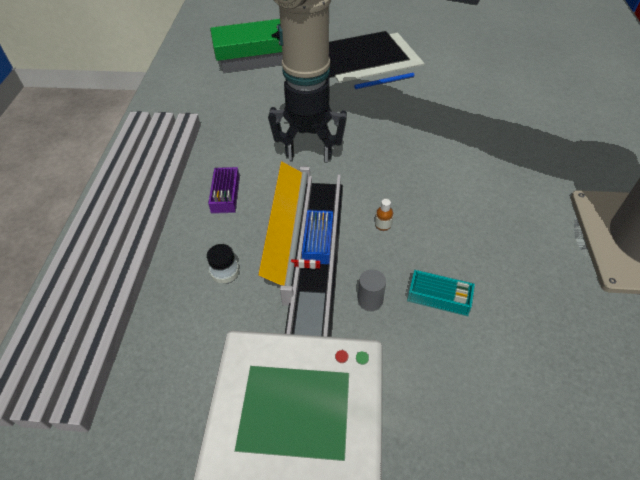

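The side view shows the gripper at fingertips (290,158) and (328,158). The reported z of −34 with no contact force can't be right, so I'll triangulate the fingertips from both cameras.

```bash
python3 - <<'E'
from h import *
np.set_printoptions(precision=1,suppress=True)
for p in [(290,158),(328,158)]:
    for z in(-30,0,40,80,120): print(p,ray("side",p,z))
im=get_image("top");cv2.imwrite("pics/top1.png",im[120:360,380:640].repeat(3,0).repeat(3,1)[:600])
s=read_state();print(s['clock'],s['eef_pos'],s['force'])
E
```

```text
(290, 158) [ 611.  -202.1  -30. ]
(290, 158) [ 605.2 -168.     0. ]
(290, 158) [ 597.4 -122.5   40. ]
(290, 158) [589.6 -77.   80. ]
(290, 158) [581.8 -31.5 120. ]
(328, 158) [ 535.2 -206.4  -30. ]
(328, 158) [ 532.9 -172.1    0. ]
(328, 158) [ 529.7 -126.3   40. ]
(328, 158) [526.6 -80.6  80. ]
(328, 158) [523.5 -34.8 120. ]
2.7 [ 570.4 -169.1  -33. ] [-0.5  0.8 -0.6]
```

View pics/top1.png

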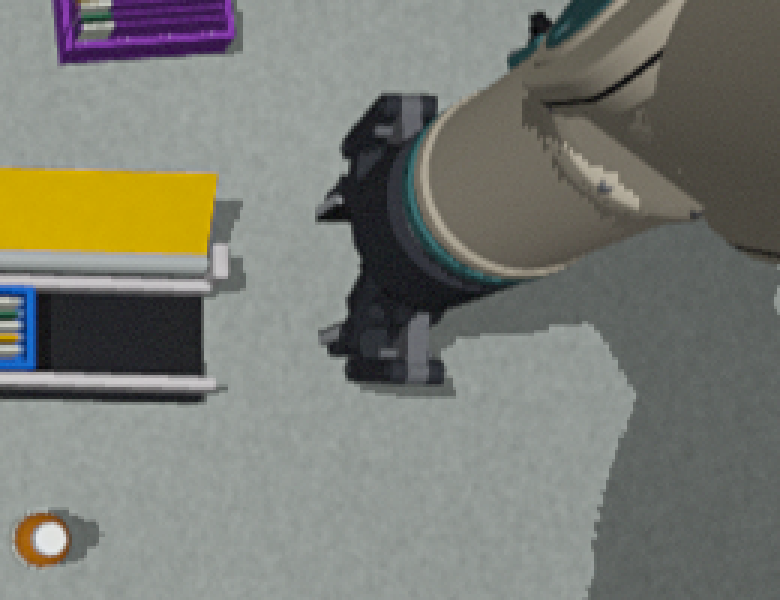

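Request:
move_arm([
  [[0,0,-0.03],0],
  [[0,0,-0.06],0],
  [[0,0,-0.06],0],
])

```text
clock: 3.08
eef_pos: [572.2, -169.4, 30.0]
tool_rot: [3.123, 0.008, 1.556]
force: [1.1, -0.4, -0.5]
width: 59.7
```

```bash
cat >> h.py <<'E'
def tri(a,b):
    A=[];c=[]
    for n,uv in(("top",a),("side",b)):
        p0=ray(n,uv,0);p1=ray(n,uv,100);d=(p1-p0)/np.linalg.norm(p1-p0);M=np.eye(3)-np.outer(d,d);A.append(M);c.append(M@p0)
    return np.linalg.lstsq(np.vstack(A),np.hstack(c),rcond=None)[0]
E
python3 - <<'E'
from h import *
np.set_printoptions(precision=1,suppress=True)
print(tri((486,190.7),(290,158)),tri((486.7,232.7),(328,158)))
s=read_state();print(s['clock'],s['eef_pos'],s['tool_rot'],s['force'],s['qpos'])
a=get_image("top");b=get_image("side")
cv2.imwrite("pics/top2.png",a);cv2.imwrite("pics/side2.png",b)
o=np.hstack([cv2.resize(a[150:280,430:560],None,fx=3,fy=3),cv2.resize(b[60:190,245:375],None,fx=3,fy=3)])
cv2.imwrite("pics/both2.png",o)
E
```

```text
[ 603.  -160.1    6.7] [ 532.6 -155.8   14.5]
3.075 [ 572.2 -169.4   30. ] [3.1 0.  1.6] [ 1.1 -0.4 -0.5] [ 0.   0.8  0.3  1.8 -0.4  0.6  0.6]
```

View pics/both2.png

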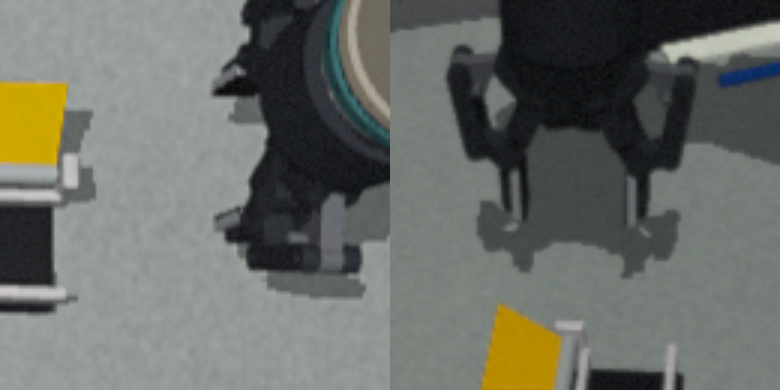

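```bash
python3 - <<'E'
from h import *
np.set_printoptions(precision=4,suppress=True)
print(tri((501,181.7),(285.7,136.7)),tri((501.7,226.7),(326,136)))
for i in range(4):
    s=read_state();print(s['clock'],s['eef_pos'],s['tool_rot'],s['qpos'],s['width']);get_image("top")
E
```

```text
[ 607.7128 -168.0772   49.7151] [ 535.489  -162.0839   60.0789]
3.175 [ 570.1116 -168.4523   27.5053] [3.1279 0.0064 1.5564] [ 0.038   0.8021  0.323   1.8312 -0.4362  0.5629  0.6243] 59.62007330073585
3.225 [ 569.506  -168.328    26.8273] [3.1293 0.006  1.5563] [ 0.0383  0.8031  0.3226  1.8316 -0.4361  0.563   0.6243] 59.72304165843729
3.275 [ 569.1953 -168.2761   26.3991] [3.1301 0.0058 1.5563] [ 0.0385  0.8038  0.3225  1.8317 -0.4361  0.563   0.6243] 59.87113085517805
3.325 [ 569.087  -168.3312   26.2129] [3.1304 0.0058 1.5562] [ 0.0385  0.8041  0.3225  1.8317 -0.4361  0.563   0.6243] 59.75757657291845
```

Request:
move_arm([
  [[0,0,0.03],0],
  [[0,0,0.055],0],
  [[0,0,0.055],0],
  [[0,0,0.058],0],
  [[0,0,0.061],0],
])

```text
clock: 4.0
eef_pos: [570.5, -169.1, -34.1]
tool_rot: [3.129, 0.006, 1.556]
force: [0.2, -0.9, -0.9]
width: 59.5
```

Request:
move_arm([
  [[0,0,0.002],0],
  [[0,0,0.004],0],
  [[0,0,0.004],0],
])

```text
clock: 4.38
eef_pos: [570.8, -169.1, -35.7]
tool_rot: [3.128, 0.006, 1.556]
force: [-2.5, 2.1, 17.4]
width: 59.5
```

Request:
move_arm([
  [[0,0,0.002],0],
  [[0,0,0.004],0],
  [[0,0,0.004],0],
])

```text
clock: 4.75
eef_pos: [570.9, -169.1, -35.8]
tool_rot: [3.127, 0.004, 1.555]
force: [-6.0, 2.8, 30.1]
width: 60.2
```

Request:
move_arm([
  [[0,0,-0.05],0],
  [[0,0,-0.1],0],
  [[0.045,-0.002,-0.1],0],
  [[0.09,-0.004,-0.1],0],
  [[0.133,-0.006,-0.1],0],
])

```text
clock: 5.38
eef_pos: [565.8, -34.0, 64.2]
tool_rot: [3.126, 0.004, 1.555]
force: [0.2, -0.2, -1.0]
width: 59.9
```

Request:
move_arm([
  [[0,0,0],0],
  [[0,0,0],0],
])

```text
clock: 5.62
eef_pos: [566.1, -34.4, 64.6]
tool_rot: [3.125, 0.004, 1.556]
force: [-0.2, 0.0, -0.4]
width: 60.1
```

```bash
python3 - <<'E'
from h import *
s=read_state();print(s['clock'],s['eef_pos'],s['tool_rot'],s['force'])
a=get_image("top");b=get_image("side")
o=np.hstack([cv2.resize(a[150:280,380:510],None,fx=3,fy=3),cv2.resize(b[100:230,245:375],None,fx=3,fy=3)])
cv2.imwrite("pics/both3.png",o)
E
```

```text
5.625 [566.05645308 -34.42575924  64.61222985] [3.12474418 0.00432306 1.55566303] [-0.21054541  0.00065349 -0.37869762]
```

View pics/both3.png

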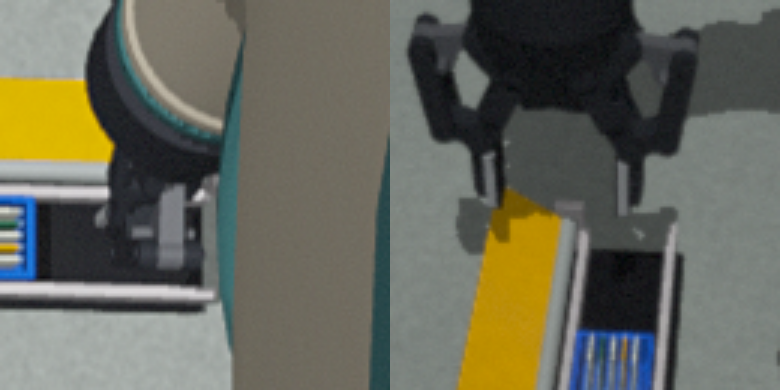

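```bash
python3 - <<'E'
from h import *
np.set_printoptions(precision=1,suppress=True)
print(tri((413.3,221.7),(324.3,170.7)));
for z in (80,90,100,110):print(ray("side",(324.3,170.7),z),ray("side",(277.7,167.7),z),ray("top",(413.3,221.7),z))
E
```

```text
[530.6 -25.3 102.9]
[530.6 -49.5  80. ] [606.9 -52.3  80. ] [536.7 -30.   80. ]
[529.7 -38.7  90. ] [604.7 -41.4  90. ] [534.9 -28.1  90. ]
[528.9 -27.8 100. ] [602.4 -30.4 100. ] [533.1 -26.1 100. ]
[528.  -16.9 110. ] [600.1 -19.5 110. ] [531.2 -24.2 110. ]
```

Request:
move_arm([
  [[-0.001,0,0.04],0],
  [[-0.001,0,0.07],0],
  [[-0.001,0,0.082],0],
  [[-0.001,0,0.082],0],
  [[-0.001,0,0.082],0],
])

```text
clock: 6.35
eef_pos: [568.6, -38.4, -16.3]
tool_rot: [3.122, 0.006, 1.552]
force: [1.1, -2.3, 1.5]
width: 59.8
```

Request:
move_arm([
  [[0,0,0.003],0],
  [[0,0,0.006],0],
  [[0,0,0.006],0],
])

```text
clock: 6.72
eef_pos: [568.7, -38.0, -22.3]
tool_rot: [3.122, 0.005, 1.553]
force: [0.0, 0.5, 2.1]
width: 59.7
```

Request:
move_arm([
  [[0,0,0.001],0],
  [[0,0,0.002],0],
  [[0,0,0.002],0],
])

```text
clock: 7.1
eef_pos: [568.7, -37.9, -24.5]
tool_rot: [3.122, 0.005, 1.553]
force: [0.4, 0.4, 2.9]
width: 59.9
```

Request:
move_arm([
  [[0,0,0.001],0],
  [[0,0,0.002],0],
  [[0,0,0.002],0],
])

```text
clock: 7.48
eef_pos: [568.9, -37.9, -25.5]
tool_rot: [3.122, 0.005, 1.553]
force: [-0.9, 0.2, 11.8]
width: 59.6
```

Request:
move_arm([
  [[0,0,-0.004],0],
  [[0,0,-0.007],0],
  [[0,0,-0.007],0],
  [[0,0,-0.007],0],
])

```text
clock: 7.98
eef_pos: [569.1, -37.8, -18.5]
tool_rot: [3.121, 0.005, 1.553]
force: [3.1, -0.1, 1.5]
width: 60.1
```

```bash
python3 - <<'E'
from h import *
s=read_state();print(s['clock'],s['eef_pos'],s['tool_rot'],s['force'])
a=get_image("top");b=get_image("side")
o=np.hstack([cv2.resize(a[150:280,290:420],None,fx=3,fy=3),cv2.resize(b[160:290,245:375],None,fx=3,fy=3)])
cv2.imwrite("pics/both4.png",o)
E
```

```text
7.975 [569.08665809 -37.84272915 -18.52351082] [3.12147272 0.00491076 1.55275897] [ 3.13393594 -0.09839692  1.54672773]
```

View pics/both4.png

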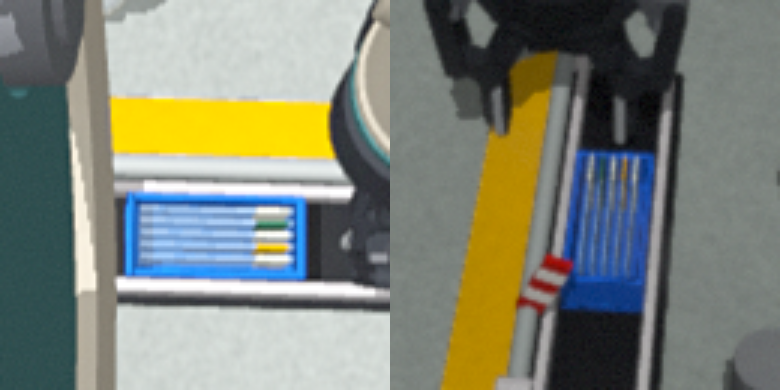

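Request:
move_arm([
  [[0.006,-0.003,0],0],
  [[0.014,-0.003,0],0],
  [[0.022,-0.003,0],0],
  [[0.03,-0.003,0],0],
  [[0.04,-0.003,0],0],
])

```text
clock: 8.7
eef_pos: [566.6, 2.2, -18.8]
tool_rot: [3.122, 0.006, 1.552]
force: [2.1, -3.3, 2.2]
width: 59.5
```

Request:
move_arm([
  [[0.009,0,-0.0005],0],
  [[0.018,0,-0.0005],0],
  [[0.027,0,-0.0005],0],
  [[0.036,0,-0.0005],0],
  [[0.045,0,-0.0005],0],
])

```text
clock: 9.32
eef_pos: [567.4, 47.5, -18.4]
tool_rot: [3.122, 0.006, 1.552]
force: [2.1, -4.4, 4.0]
width: 59.8
```

```bash
python3 - <<'E'
from h import *
b=get_image("side");s=read_state();print(s['clock'],s['eef_pos'],s['tool_rot'],s['force'])
cv2.imwrite("pics/side5.png",cv2.resize(b[150:350,235:385],None,fx=3,fy=3))
E
```

```text
9.375 [567.39887735  49.55030012 -18.57415309] [3.12193926 0.00431198 1.55395354] [ 1.15358284 -2.29671123  2.60393962]
```

View pics/side5.png

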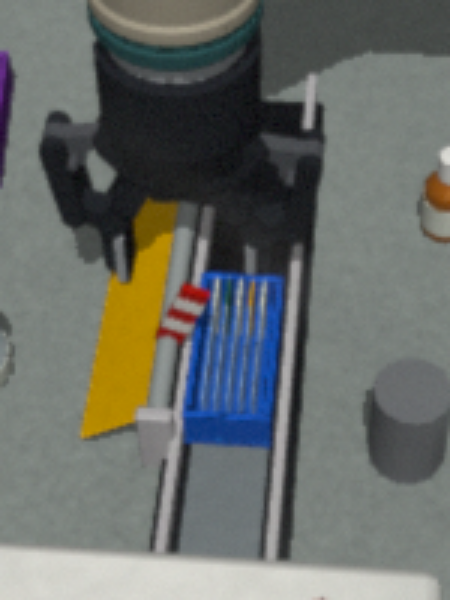

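The tray is partly under the raised bar (bar at about (185,310) in the crop), and the finger is on its rear face. I'll keep pushing.

Request:
move_arm([
  [[0.009,0,-0.0003],0],
  [[0.018,0,-0.0003],0],
  [[0.027,0,-0.0003],0],
  [[0.036,0,-0.0003],0],
  [[0.045,0,-0.0003],0],
])

```text
clock: 10.0
eef_pos: [568.0, 94.8, -18.4]
tool_rot: [3.122, 0.005, 1.554]
force: [0.8, -4.1, 4.0]
width: 59.7
```

Request:
move_arm([
  [[0.006,0,-0.0003],0],
  [[0.012,0,-0.0003],0],
  [[0.018,0,-0.0003],0],
  [[0.024,0,-0.0003],0],
  [[0.027,0,-0.0003],0],
])

```text
clock: 10.62
eef_pos: [568.3, 122.1, -18.3]
tool_rot: [3.123, 0.005, 1.554]
force: [0.7, -4.2, 3.4]
width: 60.1
```

Request:
move_arm([
  [[0.002,0,0],0],
  [[0.004,0,0],0],
  [[0.006,0,0],0],
  [[0.006,0,0],0],
])

```text
clock: 11.12
eef_pos: [568.3, 126.9, -18.3]
tool_rot: [3.123, 0.006, 1.554]
force: [0.5, -5.3, 3.3]
width: 60.0
```

Request:
move_arm([
  [[0.001,0,0],0],
  [[0.002,0,0],0],
  [[0.002,0,0],0],
])

```text
clock: 11.5
eef_pos: [568.3, 126.8, -18.2]
tool_rot: [3.123, 0.009, 1.553]
force: [0.4, -6.5, 4.1]
width: 59.5
```

Request:
move_arm([
  [[0.002,0,0],0],
  [[0.005,0,0],0],
  [[0.006,0,0],0],
  [[0.006,0,0],0],
])

```text
clock: 12.0
eef_pos: [568.3, 126.6, -18.2]
tool_rot: [3.123, 0.016, 1.551]
force: [-0.4, -14.2, 5.4]
width: 59.8
```

```bash
python3 - <<'E'
from h import *
np.set_printoptions(precision=1,suppress=True)
b=get_image("side");s=read_state();print(s['clock'],s['eef_pos'],s['force'])
print([ (p,ray("side",p,35)) for p in quad(mask(b,*B,(250,150,350,350)))])
cv2.imwrite("pics/side6.png",cv2.resize(b[200:360,235:385],None,fx=3.5,fy=3.5))
E
```

```text
12.05 [568.2 126.5 -18.2] [ -0.2 -14.3   5. ]
[(array([298, 282], dtype=int32), array([555.9, 139.4,  35. ])), (array([290, 333], dtype=int32), array([558. , 222.6,  35. ])), (array([298, 318], dtype=int32), array([549.7, 198.9,  35. ])), (array([304, 334], dtype=int32), array([539.1, 222.9,  35. ])), (array([306, 318], dtype=int32), array([538.7, 198.2,  35. ])), (array([306, 333], dtype=int32), array([536.5, 221.2,  35. ])), (array([310, 322], dtype=int32), array([532.7, 204. ,  35. ])), (array([320, 335], dtype=int32), array([517.5, 222.9,  35. ])), (array([325, 284], dtype=int32), array([516.6, 140.3,  35. ]))]
```

View pics/side6.png

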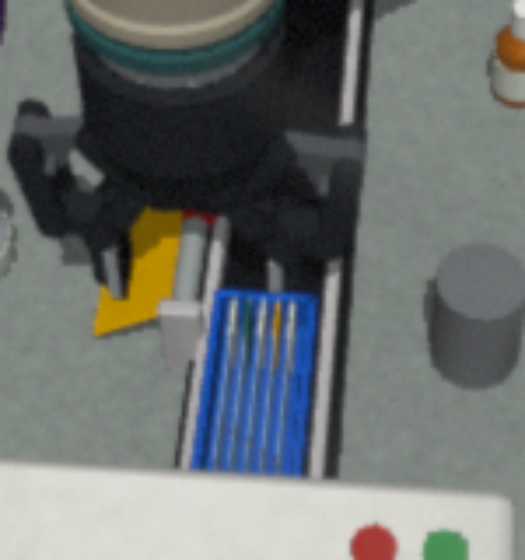

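Request:
move_arm([
  [[-0.002,0,0],0],
  [[-0.003,0,0],0],
  [[-0.003,0,-0.02],0],
  [[-0.003,0,-0.05],0],
  [[-0.003,0,-0.09],0],
])

```text
clock: 12.68
eef_pos: [564.8, 125.8, 72.8]
tool_rot: [3.126, 0.015, 1.552]
force: [0.4, 0.8, -0.3]
width: 59.7
```

Request:
move_arm([
  [[0,0,-0.06],0],
  [[0,0,-0.12],0],
  [[-0.06,-0.03,-0.12],0],
  [[-0.12,-0.06,-0.12],0],
  [[-0.18,-0.09,-0.12],0],
])

```text
clock: 13.3
eef_pos: [474.2, -38.8, 194.9]
tool_rot: [3.126, 0.014, 1.554]
force: [-0.1, -0.3, -0.7]
width: 59.5
```

Request:
move_arm([
  [[-0.06,0,0],0],
  [[-0.12,0,0],0],
  [[-0.18,0,0],0],
  [[-0.18,0,0],0],
  [[-0.18,0,0],0],
])

```text
clock: 13.92
eef_pos: [470.7, -217.4, 197.7]
tool_rot: [3.127, 0.012, 1.554]
force: [-1.0, 0.9, -1.3]
width: 59.2
```

```bash
python3 - <<'E'
from h import *
np.set_printoptions(precision=1,suppress=True)
a=get_image("top");b=get_image("side");s=read_state();print(s['clock'],s['eef_pos'],s['force'])
print([ (p,ray("top",p,35)) for p in quad(mask(a,*B,(230,190,330,260)))])
cv2.imwrite("pics/fin.png",np.hstack([cv2.resize(a[110:310,220:360],None,fx=2.5,fy=2.5),cv2.resize(b[160:360,200:400],None,fx=2,fy=2.5)]))
E
```

```text
14.025 [ 471.3 -216.3  197.4] [-0.6  0.7 -0. ]
[(array([237, 210], dtype=int32), array([558.1, 226.6,  35. ])), (array([236, 238], dtype=int32), array([515.6, 226.2,  35. ])), (array([295, 240], dtype=int32), array([514.1, 138.3,  35. ])), (array([295, 212], dtype=int32), array([556.6, 139.4,  35. ]))]
```

View pics/fin.png

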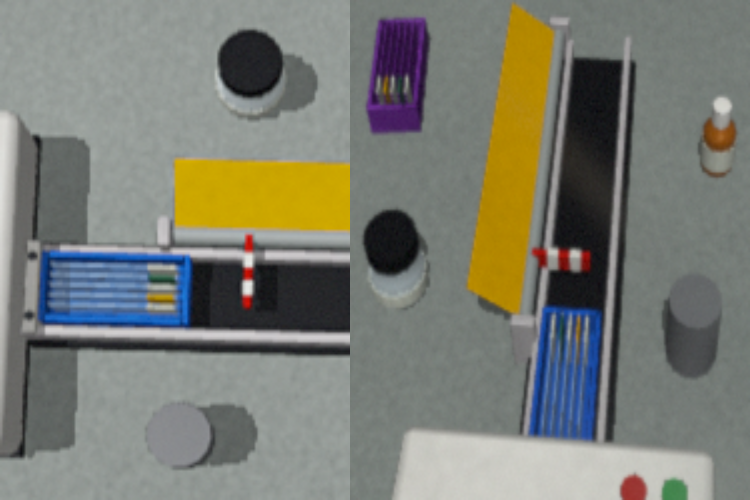

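The tray sits against the stop, with its rear rim at chute x ≈ +35. The gate is shut behind it and the bystanders haven't moved.

```bash
python3 -c "
from cell import *
print(finish_job())"
```

```text
the job is handed in; nothing more can be done
None
```

The tray is loaded: it sits home against the white end stop with the gate shut behind it, and I handed the job in at about 14 s. One fingertip held the paddle down while the other pushed the tray under the raised gate, about 165 mm of finger travel. I then backed off a few millimetres and lifted away so the gate could close.

**Last checks:**
- **Tray:** the push stopped firmly, holding 14 N with no further movement. The top camera puts the tray's rear face at about chute x = +35 mm, which matches the target.
- **Gate:** both views show the bar shut across the lane behind the tray. Gate clearance was seen in one mid-push picture, where the bar stood raised beside the tray. I did not measure the gate angle.
- **Bystanders:** the vial, jar and canister look unmoved. I judged this from the pictures and did not re-measure their positions.
- **Robot:** it is clear of everything, with force readings near zero.

**What disagreed:**
- **Height reading:** the reported tool height did not match reality near the table. At the bare-table touch it read −35.5 mm, of which I expected only about 5 mm from the partly open fingers. I calibrated by touching the table, then the lane floor, and the two agreed to about 0.1 mm.
- **Unplanned descent:** before spotting this, I commanded a move too far down beside the chute. It stopped just short of the table and touched nothing.
- **Tool tilt:** the reported tilt also drifted by about 0.02 rad, which I left uncorrected.

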